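# Date-stamp a canning lid

### The arm

A 6-joint arm with a two-finger parallel gripper is mounted at the origin on the work surface. World frame = base frame: x ahead of the robot, y to its left, z up, the work surface at z = 0. Lengths are in m, angles in rad, forces in N, time in s.
With the tool pointing down it reaches from about 0.35 to 0.975 m from the base axis. Payload 4.9 kg.
Tool frame: the origin (TCP) lies at the very end of the fingers, on their centre line; the grasp point (between the pads) lies 19 mm behind it; z points along the fingers, y is the line along which they close (so a half turn about z gives the same grasp; the last joint's range is limited). The gripper opens to 85 mm and grips with 20 to 120 N. Pads are 22 mm wide; open, the fingers measure 114 mm over their backs; the gripper's body (76 mm by 85 mm) begins 54 mm behind the grasp point. The pads swing forward as they close: fully open they stand 13 mm farther back than shut.
Start: joints at [-1.315, 0.053, 1.613, -0, 1.476, -0.119], TCP at [0.229, -0.582, 0.231] pointing down, gripper open.
Joint ranges: [-3.01, 3.01], [-1.01, 2.22], [0.06, 2.58], [-1.02, 4.17], [0.09, 2.62], [-3.14, 3.14]. Speed limits (rad/s): [2.57, 2.57, 3.14, 3.14, 3.14, 3.14].

### API

Orientations are given as a rotation vector (axis times angle).
In Python, from station import ctrl gives the robot as it stands.
- The arm moves only by the shell command python3 -m crank 'ROWS' [OPENING] [FORCE]. ROWS is text: rows parted by semicolons, each of 4 numbers parted by spaces: the shift along the world's x, y, z in units of 0.5 m (1.0 is 0.5 m), then the turn about the world's z in units of 90 degrees (1.0 is 90 degrees). In form: x y z turn; .... A call has exactly 5 rows; each row shifts and turns the commanded pose from where the row before left it; what a row does not reach is not made up. A row lasts 1/12 s, in which the tool goes at most 41.7 mm and 7.16 degrees, less where a joint would pass 70% of its speed; a pose out of reach is approached as far as the arm can. A call with a number of a shift or a turn outside -1 to 1 is refused whole. A call with a gripper value outside its range is refused whole. OPENING is the opening in per cent of the stroke, from 0 (shut) to 100 (fully open), set as the call begins (- or left out, the last holds). The fingers move at their own pace and stop on an object; FORCE is the grip in N (left out, the last holds). Time passes only in rows, so rows that do not move let the fingers close, or fill a call up. It gives the time, the measured TCP pose, the force, the opening and the grip force at its end, in the units of the state.
- ctrl.get_obs(): the state, without advancing time (a new reading comes with each control period).
- ctrl.get_image(name): name is "scene" or "top" or "wrist"; returns (picture, depth): 384x512x3 uint8, red, green, blue; 384x512 float32, m along the optical axis (not along the pixel's ray), 0 where there is no reading.
- ctrl.get_calibration(name): a dict with "fx", "fy", "cx", "cy" (pixels), "extrinsics" (4x4, takes a point from world to camera coordinates). Camera axes: x right, y down, z forward; pixel columns grow to the right and rows downward; lengths in m; the calibration is good to about 2 mm. A picture is of the moment at which its call begins: read the wrist's pose just before it. get_calibration takes no time and is no camera call; for the wrist camera it gives the pose at the moment of the call.
- ctrl.finish_job(): hands the job in; it is judged then, once.
The state is a dict: "t": time; "q": joint angles; "dq": joint speeds; "effort": joint torques, N m; "tool_pos": TCP position; "tool_rot": TCP orientation; "contact_force": force on the tool from outside, world axes, zero at the start; "wrist_torque": the same for the moment, N m; "opening": finger opening in m; "grip_force": force on a finger pad.
Only numpy, scipy, OpenCV 4.12 (cv2) and the standard library are available. Lean on these libraries where they do the work, as an engineer would, in place of code of your own. Each camera call takes 0.05 s, during which the arm holds its last target. There are 200 camera calls.

### The job

With the shuttle of the dating press left drawn out, take the flat jar lid that lies by itself on the bench, lay it on the steel plate and slide it gently along the plate until it drops fully into the round recess. Then push the shuttle by its upright knob all the way in under the stamp, and press the black palm knob down until the pad prints firmly on the lid, and let it come back up. Never press or shove the lid hard enough to bend it or to drag the shuttle along, and leave the jars and the screw band where they are.

Things in the scene. Friction and masses are not known exactly. Their poses are not given: they have to be found in the camera images.
- lid: the flat round lid of a canning jar, plain tinplate, a disc 60 mm across and 5 mm thick, 16 g, lying flat on the bench; origin at the centre of its underside, z up. More than about 25 N between it and the plate bends it.
- press: the dating press: grey cast stand, base 325 x 130 x 18 mm, fixed on levelling feet, column at its far end (from x = 176 mm) and overhanging arm. Origin at the base's underside, 0 to 8 mm over the bench, below the drawn-out shuttle; x points along the base to the column, z up. The stamp's upright axis is at x = 110 mm; the arm spans x = 76 to 216 mm, y = -25 to 25 mm, z = 84 to 136 mm.
- shuttle: the aluminium shuttle with the steel plate, 90 mm wide (y). Origin on its centreline, level with the plate's flat top, 44 mm above the press's origin; axes as the press. It covers x = -68 to 33 mm or more. Its round recess is 62 mm across, 2.5 mm deep (a lid in it stands 2.5 mm proud), on the centreline (y = 0), but centred anywhere from x = -12 to 12 mm: the plate is clamped differently each day.
- push_knob (a point): on the axis of the shuttle's upright push knob (black head 24 mm across, above a 14 mm steel stem), at the head's top: 35 mm above the plate's top, 107 mm before the shuttle's origin; the stem is bare from the plate's height to 18 mm above it. The shuttle starts 0 to 10 mm in along the press's x axis and stops at 110 mm; friction about 12 N, it stays where left.
- palm_knob (a point): centre of the top of the black palm knob (38 mm across) of the stamp's plunger, 176 mm above the press's origin when up. It goes straight down 27 mm to its stop against a spring, about 4 N at the start and 7 N at the end; the pad meets a seated lid after about 21.5 mm, and its own cushion then adds about 1 N for each mm. Springs back when let go.
- stamp_pad: the round rubber stamp pad, 22 mm across, under the arm; origin at the centre of its printing face, 68 mm above the press's origin when up
- band: bystander: a screw band, an open ring 70 mm across and 16 mm high, loose on the bench; origin at the centre of its underside
- jar_green: bystander: an empty green glass canning jar, 80 mm across, 128 mm high, loose on the bench; origin at the centre of its underside
- jar_peach: bystander: a canning jar of peaches, 80 mm across, 128 mm high, loose on the bench; origin at the centre of its underside
There are look-alikes about, which are no part of the job. Of the things that look like the lid, the smallest one is meant.

How it is judged:
By the outcome, as a careful person would: the job done as asked, in the order asked, and still so for the second after the job is handed in, with the robot touching nothing.
It also fails if it takes over 72 s, if anything falls off the work surface, if the arm or the gripper's body presses on something with over 40 N, if the wrist force passes 120 N, or if a joint passes its speed limit or range.

## Working session

There is one attempt and no reset: what is moved stays moved. The work goes in short steps, Python scripts to look and compute and a shell command to move; the robot and the scene stay as the last step left them, time stands still between calls to the robot, and variables do not carry over. Pictures are saved under pics/ and viewed, at most 10 in all, crops included, and the job is handed in when it is done.

```bash
ls; mkdir -p pics; python3 - <<'E'
from station import ctrl
import cv2,numpy as np
o=ctrl.get_obs();print({k:np.round(v,3) for k,v in o.items()})
for n in("top","scene"):
    im,d=ctrl.get_image(n);cv2.imwrite(f"pics/{n}0.png",im[:,:,::-1]);np.save(f"pics/{n}0d.npy",d)
    c=ctrl.get_calibration(n);print(n,c)
E
```

```text
pics
{'t': np.float64(0.0), 'q': array([-1.315,  0.053,  1.614,  0.   ,  1.476, -0.119]), 'dq': array([ 0.001, -0.002,  0.001,  0.002, -0.001,  0.001]), 'effort': array([ 2.0000e-03, -3.9368e+01, -3.7017e+01,  0.0000e+00,  7.0000e-03,
       -0.0000e+00]), 'tool_pos': array([ 0.229, -0.581,  0.23 ]), 'tool_rot': array([-3.085, -0.585,  0.   ]), 'contact_force': array([-0.571, -1.117,  0.331]), 'wrist_torque': array([ 0.016, -0.06 , -0.017]), 'grip_force': np.float64(0.0), 'opening': np.float64(0.086)}
top {'fx': 389.0660968510846, 'fy': 389.0660968510846, 'cx': 259.8143024595117, 'cy': 189.2801831084899, 'extrinsics': array([[-1.40565095e-04, -9.99796167e-01, -2.01892121e-02,
         2.86324562e-02],
       [-9.90983017e-01,  2.84437064e-03, -1.33957344e-01,
         5.71847275e-01],
       [ 1.33987465e-01,  1.99883366e-02, -9.90781422e-01,
         1.15255508e+00],
       [ 0.00000000e+00,  0.00000000e+00,  0.00000000e+00,
         1.00000000e+00]])}
scene {'fx': 404.29929343193174, 'fy': 404.29929343193174, 'cx': 249.66044637738636, 'cy': 193.20894286513598, 'extrinsics': array([[ 0.76789733,  0.64043739,  0.0131772 , -0.429516  ],
       [ 0.37609371, -0.43410095, -0.8186024 , -0.09492619],
       [-0.51854335,  0.63355846, -0.57420944,  1.55372155],
       [ 0.        ,  0.        ,  0.        ,  1.        ]])}
```

View pics/top0.png

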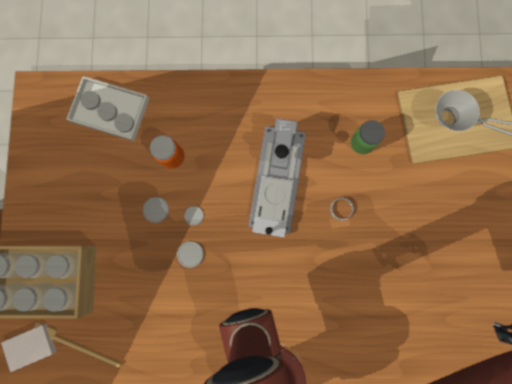

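View pics/scene0.png

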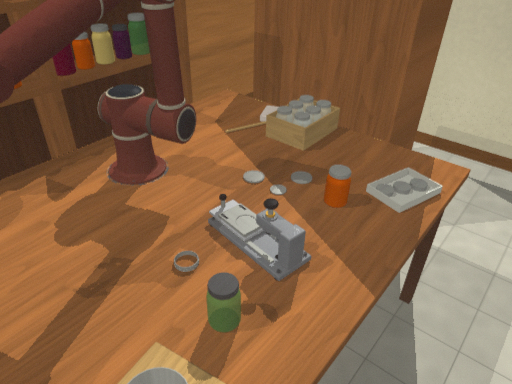

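The top view shows three loose discs at (155,209), (190,254) and (194,215), and the last is the smallest, so it is the lid. The press has its push knob at (269,230), the recess near (275,190) and the palm knob at (282,151).

```bash
cat > h.py <<'E'
from station import ctrl
import cv2,numpy as np
def ray(c,u,v,z):
    E=c["extrinsics"];R=E[:3,:3];o=-R.T@E[:3,3]
    d=R.T@np.array([(u-c["cx"])/c["fx"],(v-c["cy"])/c["fy"],1]);return o+d*(z-o[2])/d[2]
def proj(c,p):
    q=c["extrinsics"]@np.append(p,1);return np.array([c["fx"]*q[0]/q[2]+c["cx"],c["fy"]*q[1]/q[2]+c["cy"]])
E
python3 - <<'E'
from h import *
im=cv2.imread("pics/top0.png");d=np.load("pics/top0d.npy");c=ctrl.get_calibration("top")
hsv=cv2.cvtColor(im,cv2.COLOR_BGR2HSV)
m=((hsv[...,1]<70)&(hsv[...,2]>90)).astype(np.uint8)
for t in cv2.findContours(m[150:280,130:230],0,1)[0]:
    if cv2.contourArea(t)>80:
        e=cv2.fitEllipse(t+np.array([130,150]));p=ray(c,*e[0],.005);print("disc",np.round(e[0],1),np.round(e[1],1),p.round(4))
k=(im.max(2)<60).astype(np.uint8)
for t in cv2.findContours(k[110:245,250:310],0,1)[0]:
    if cv2.contourArea(t)>8:
        (u,v),r=cv2.minEnclosingCircle(t);u+=250;v+=110;dd=d[int(v),int(u)];print("dark",u,v,r,dd,ray(c,u,v,.18).round(4),ray(c,u,v,.083).round(4))
cv2.imwrite("pics/crop.png",cv2.resize(im[110:250,235:320],None,fx=4.2,fy=4.2,interpolation=cv2.INTER_CUBIC))
E
```

```text
disc [189.7 254. ] [25.1 25.8] [0.3752 0.2454 0.005 ]
disc [193.5 215.3] [17.8 18.5] [0.4949 0.2362 0.005 ]
disc [155.2 209.4] [23.9 25.1] [0.5135 0.3574 0.005 ]
disc [162.  153.5] [ 8.7 24.9] [0.693  0.3422 0.005 ]
dark 268.5526313781738 230.2894744873047 2.7663893699645996 1.1284974 [0.4428 0.0017 0.18  ] [0.4456 0.0015 0.083 ]
dark 281.5 151.0 6.576573371887207 1.0633383 [ 0.658  -0.0343  0.18  ] [ 0.681  -0.0378  0.083 ]
```

View pics/crop.png

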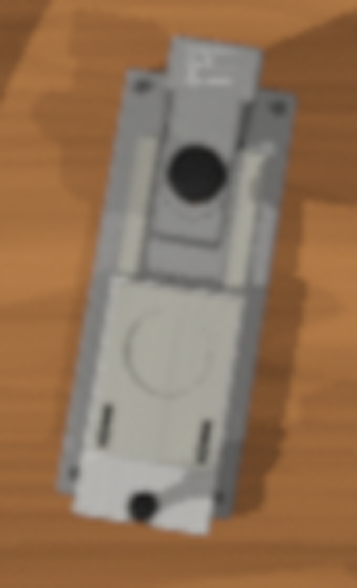

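The crop shows the recess centre at about (275.2,193.6) in full-frame pixels. I'll pass over the press for a close wrist look on the way to the lid.

```bash
R='.0228 .0775 .0133 -.023'; 
python3 -m crank '.0228 .0775 .0133 -.023; .0228 .0775 .0133 -.023; .0228 .0775 .0133 -.023; .0228 .0775 .0133 -.023; .0228 .0775 .0133 -.023' 100 30
python3 -m crank '.0228 .0775 .0133 -.023; .0228 .0775 .0133 -.023; .0228 .0775 .0133 -.023; .0228 .0775 .0133 -.023; .0228 .0775 .0133 -.023'
python3 -m crank '.0228 .0775 .0133 -.023; .0228 .0775 .0133 -.023; .0228 .0775 .0133 -.023; .0228 .0775 .0133 -.023; .0228 .0775 .0133 -.023'
python3 -m crank '0 0 0 0; 0 0 0 0; 0 0 0 0; 0 0 0 0; 0 0 0 0'
python3 - <<'E'
from h import *
import pickle
o=ctrl.get_obs();c=ctrl.get_calibration("wrist");im,d=ctrl.get_image("wrist")
print(o["q"].round(3),c["extrinsics"].round(3))
pickle.dump((o,c,im,d),open("pics/w1.pkl","wb"));cv2.imwrite("pics/w1.png",im[:,:,::-1])
E
```

```text
t: 0.52
tool_pos: [0.2858, -0.3859, 0.264]
tool_rot: [-3.126, -0.3, 0.0]
contact_force: [0.9, -0.3, 0.5]
opening: 0.0853
grip_force: 0.0
t: 0.93
tool_pos: [0.3426, -0.1921, 0.2977]
tool_rot: [-3.141, -0.017, -0.0]
contact_force: [0.7, -0.4, -0.6]
opening: 0.0852
grip_force: 0.0
t: 1.35
tool_pos: [0.3996, 0.0017, 0.3311]
tool_rot: [3.13, -0.265, 0.001]
contact_force: [1.3, -1.1, -0.2]
opening: 0.0858
grip_force: 0.0
t: 1.77
tool_pos: [0.3995, -0.0017, 0.3305]
tool_rot: [3.13, -0.267, -0.001]
contact_force: [-0.0, 0.8, -1.0]
opening: 0.0854
grip_force: 0.0
[-0.191 -0.554  1.954 -0.     1.743  1.55 ] [[-0.169 -0.986  0.002  0.066]
 [-0.941  0.162  0.297  0.308]
 [-0.293  0.048 -0.955  0.591]
 [ 0.     0.     0.     1.   ]]
```

View pics/w1.png

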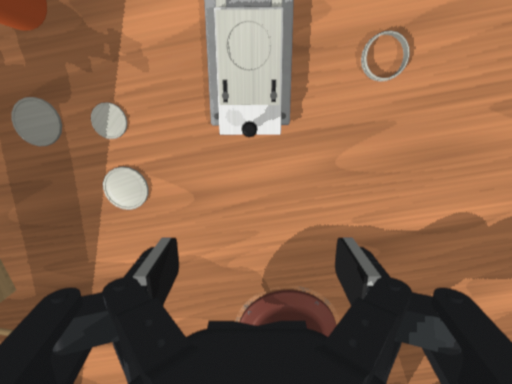

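The wrist view shows the recess at (249,45), the push knob at (249,129) and the lid at (109,121). Next I'll measure those.

```bash
python3 - <<'E'
from h import *
import pickle
o,c,im,d=pickle.load(open("pics/w1.pkl","rb"))
E=c["extrinsics"];R=E[:3,:3]
def pt(u,v):
    z=d[v,u];return R.T@(np.array([(u-c["cx"])/c["fx"]*z,(v-c["cy"])/c["fy"]*z,z])-E[:3,3])
P=np.array([pt(u,v) for v in range(72,100,3) for u in range(235,262,3)]);print("plate z",np.median(P[:,2]),P[:,2].std())
P=np.array([pt(u,v) for v in range(115,128,3) for u in range(102,116,3)]);print("lid z",np.median(P[:,2]))
P=np.array([pt(u,v) for v in range(150,180,3) for u in range(200,300,9)]);print("bench z",np.median(P[:,2]))
print("knob z",pt(249,128))
hp=np.median([pt(u,v)[2] for v in range(72,100,3) for u in range(235,262,3)])
bl=cv2.cvtColor(im,cv2.COLOR_RGB2HSV)
# lid
m=(bl[...,1]<75).astype(np.uint8);m[:95]=0;m[145:]=0;m[:,:80]=0;m[:,135:]=0
for t in cv2.findContours(m,0,1)[0]:
    if cv2.contourArea(t)>300: e=cv2.fitEllipse(t);print("lid",e,ray(c,*e[0],.005))
k=(im.max(2)<45).astype(np.uint8);k[:110]=0;k[145:]=0;k[:,:235]=0;k[:,265:]=0
for t in cv2.findContours(k,0,1)[0]:
    if cv2.contourArea(t)>50: q,r=cv2.minEnclosingCircle(t);print("knob",q,r,ray(c,*q,hp+.035))
g=im[10:80,215:285].mean(2).astype(np.uint8)
cv2.imwrite("pics/rec.png",cv2.resize(im[0:140,200:300,::-1],None,fx=4,fy=4,interpolation=cv2.INTER_CUBIC))
print("rec",ray(c,249,45,hp),"top rec",ray(ctrl.get_calibration("top"),275.2,193.6,hp))
for row in (60,75,90): print(row,[int(x) for x in im[row,200:300].mean(1)])
E
```

```text
plate z 0.047418323377840056 0.06274901289525814
lid z 0.003968816994655855
bench z -0.0002351864155083098
knob z [0.44655677 0.00105291 0.08221545]
lid ((108.53514862060547, 120.24246215820312), (32.813934326171875, 38.22149658203125), 136.8314666748047) [0.49380666 0.23502829 0.005     ]
knob (249.07142639160156, 128.7857208251953) 6.550537109375 [0.4454798  0.00113864 0.08241832]
rec [ 0.55749374 -0.01804925  0.04741832] top rec [ 0.5573666  -0.01906543  0.04741832]
60 [127, 123, 117, 112, 112, 111, 113, 124, 142, 143, 140, 139, 139, 139, 139, 151, 184, 202, 205, 200, 196, 199, 200, 200, 199, 198, 198, 199, 199, 196, 184, 173, 172, 170, 190, 198, 200, 200, 199, 198, 200, 202, 201, 200, 199, 198, 199, 199, 200, 199, 196, 191, 191, 194, 196, 198, 197, 194, 199, 202, 198, 196, 194, 195, 192, 181, 181, 191, 196, 194, 193, 195, 197, 196, 194, 195, 197, 195, 193, 192, 184, 166, 129, 114, 114, 114, 114, 114, 114, 113, 108, 99, 97, 96, 96, 96, 96, 95, 95, 95]
75 [133, 131, 126, 121, 120, 120, 119, 123, 133, 143, 142, 139, 137, 137, 138, 140, 162, 205, 210, 203, 199, 197, 198, 199, 198, 19
[... 152 characters left out ...]
 196, 195, 192, 195, 199, 196, 194, 194, 195, 197, 197, 197, 195, 193, 192, 193, 196, 196, 194, 194, 195, 192, 192, 190, 182, 165, 133, 117, 116, 116, 116, 116, 116, 113, 107, 95, 90, 89, 89, 90, 90, 90, 90, 90]
90 [122, 122, 123, 120, 112, 108, 108, 109, 120, 143, 150, 145, 141, 141, 141, 141, 144, 164, 198, 204, 199, 192, 167, 101, 51, 44, 66, 125, 179, 194, 195, 196, 198, 196, 196, 198, 196, 194, 195, 196, 195, 195, 195, 197, 195, 194, 195, 194, 194, 193, 194, 194, 190, 186, 188, 192, 194, 194, 191, 193, 197, 195, 193, 194, 195, 196, 196, 194, 192, 190, 175, 115, 62, 47, 49, 100, 170, 188, 190, 188, 177, 149, 124, 117, 117, 116, 116, 116, 115, 110, 101, 96, 94, 94, 94, 94, 94, 94, 94, 95]
```

View pics/rec.png

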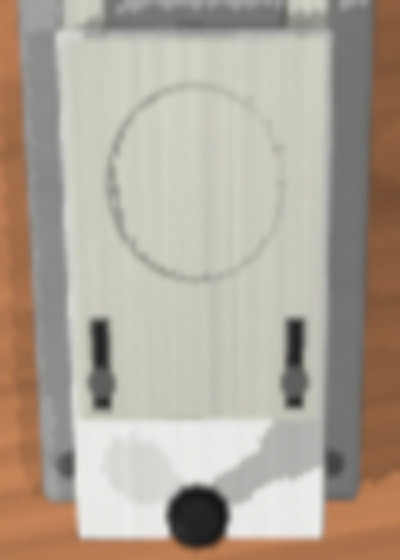

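```bash

python3 -m crank '.0189 .0471 -.05 0; .0189 .0471 -.05 0; .0189 .0471 -.05 0; .0189 .0471 -.05 0; .0189 .0471 -.05 0' 82 30
python3 -m crank '.0189 .0475 -.05 0; .0189 .0475 -.05 0; .0189 .0475 -.05 0; .0189 .0475 -.05 0; .0189 .0475 -.05 0'
python3 -m crank '0 0 -.03 0; 0 0 -.03 0; 0 0 -.03 0; 0 0 -.03 0; 0 0 -.02 0'
python3 -m crank '0 0 0 0; 0 0 -.004 0; 0 0 -.004 0; 0 0 0 0; 0 0 0 0'
python3 - <<'E'
from h import *
im,d=ctrl.get_image("wrist");cv2.imwrite("pics/w2.png",im[:,:,::-1])
E
```

```text
t: 2.23
tool_pos: [0.4475, 0.1173, 0.2049]
tool_rot: [-3.13, 0.266, -0.001]
contact_force: [-0.5, -1.1, -0.1]
opening: 0.07
grip_force: 0.0
t: 2.65
tool_pos: [0.4951, 0.2359, 0.0797]
tool_rot: [3.13, -0.266, 0.0]
contact_force: [0.1, -0.8, 0.1]
opening: 0.0697
grip_force: 0.0
t: 3.07
tool_pos: [0.4939, 0.2345, 0.0091]
tool_rot: [3.129, -0.266, -0.004]
contact_force: [-0.3, -0.3, 0.3]
opening: 0.07
grip_force: 0.0
t: 3.48
tool_pos: [0.495, 0.2362, 0.0079]
tool_rot: [-3.13, 0.262, -0.002]
contact_force: [-0.1, 0.5, -0.4]
opening: 0.07
grip_force: 0.0
```

View pics/w2.png

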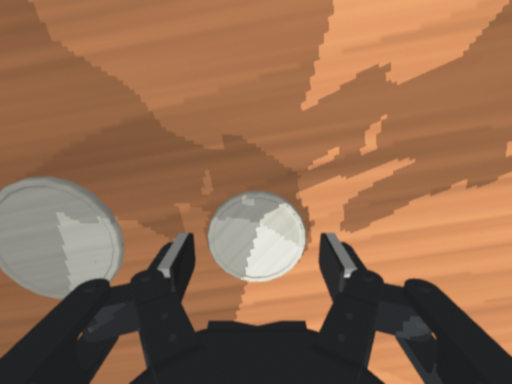

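The lid lies at (257,237), centred between the finger tips at (180,235) and (335,235). I'll descend gently and watch the force.

```bash
python3 - <<'E'
from h import *
c=ctrl.get_calibration("wrist");im=cv2.imread("pics/w2.png");h=cv2.cvtColor(im,cv2.COLOR_BGR2HSV)
m=(h[...,1]<75).astype(np.uint8);m[:180]=0;m[290:]=0;m[:,:200]=0;m[:,312:]=0
t=max(cv2.findContours(m,0,1)[0],key=cv2.contourArea);e=cv2.fitEllipse(t);print(e,ray(c,*e[0],.005),ctrl.get_obs()["tool_pos"])
E
python3 -m crank '0 0 -.004 0; 0 0 -.004 0; 0 0 -.004 0; 0 0 0 0; 0 0 0 0'
python3 -m crank '0 0 -.004 0; 0 0 0 0; 0 0 0 0; 0 0 0 0; 0 0 0 0'
python3 -m crank '0 0 -.004 0; 0 0 0 0; 0 0 0 0; 0 0 0 0; 0 0 0 0'
```

```text
((256.33978271484375, 235.9610595703125), (90.04056549072266, 97.65159606933594), 90.51205444335938) [0.49620031 0.23660374 0.005     ] [0.49495093 0.23633898 0.00795014]
t: 3.95
tool_pos: [0.494, 0.2361, 0.0007]
tool_rot: [3.13, -0.262, -0.001]
contact_force: [-0.6, 0.9, -0.5]
opening: 0.0698
grip_force: 0.0
t: 4.37
tool_pos: [0.4943, 0.2362, -0.0009]
tool_rot: [-3.131, 0.262, -0.0]
contact_force: [0.4, -0.3, -0.2]
opening: 0.0702
grip_force: 0.0
t: 4.78
tool_pos: [0.4943, 0.2362, -0.0029]
tool_rot: [-3.131, 0.262, -0.0]
contact_force: [0.1, 0.8, 0.2]
opening: 0.0699
grip_force: 0.0
```

```bash

python3 -m crank '0 0 -.004 0; 0 0 0 0; 0 0 0 0; 0 0 0 0; 0 0 0 0'
python3 -m crank '0 0 -.003 0; 0 0 0 0; 0 0 0 0; 0 0 0 0; 0 0 0 0'
```

```text
t: 5.2
tool_pos: [0.4943, 0.2362, -0.0049]
tool_rot: [-3.131, 0.262, -0.0]
contact_force: [-0.0, -0.4, 0.3]
opening: 0.0699
grip_force: 0.0
t: 5.62
tool_pos: [0.4943, 0.2362, -0.0064]
tool_rot: [-3.131, 0.262, 0.0]
contact_force: [0.5, -0.6, 0.7]
opening: 0.0699
grip_force: 0.0
```

```bash

python3 -m crank '0 0 .004 0; 0 0 0 0; 0 0 0 0; 0 0 0 0; 0 0 0 0' 60 20
python3 -m crank '0 0 0 0; 0 0 0 0; 0 0 0 0; 0 0 0 0; 0 0 0 0'
python3 -m crank '0 0 .01 0; 0 0 .01 0; 0 0 .02 0; 0 0 .03 0; 0 0 .03 0'
python3 - <<'E'
from h import *
im,d=ctrl.get_image("wrist");cv2.imwrite("pics/w3.png",im[150:,100:412,::-1]);print(ctrl.get_obs()["tool_pos"])
E
```

```text
t: 6.03
tool_pos: [0.4943, 0.2362, -0.0044]
tool_rot: [-3.131, 0.262, -0.0]
contact_force: [0.9, 0.3, 0.2]
opening: 0.0585
grip_force: 21.5
t: 6.45
tool_pos: [0.4943, 0.2362, -0.0044]
tool_rot: [-3.131, 0.262, -0.0]
contact_force: [-0.2, 0.7, 0.0]
opening: 0.0583
grip_force: 21.6
t: 6.87
tool_pos: [0.4942, 0.2361, 0.0466]
tool_rot: [3.131, -0.262, -0.0]
contact_force: [0.3, -0.1, 0.0]
opening: 0.0584
grip_force: 21.6
[0.49674853 0.23701964 0.05046431]
```

View pics/w3.png

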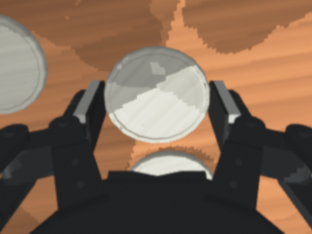

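The lid is held level between the tips. I'll carry it to just before the press and measure the recess from near.

```bash

python3 -m crank '-.0048 -.0478 .0287 0; -.0048 -.0478 .0287 0; -.0048 -.0478 .0287 0; -.0048 -.0478 .0287 0; -.0048 -.0478 .0287 0'
python3 -m crank '-.0048 -.0478 .0287 0; -.0048 -.0478 .0287 0; -.0048 -.0478 .0287 0; -.0048 -.0478 .0287 0; -.0048 -.0478 .0287 0'
python3 -m crank '0 0 0 0; 0 0 0 0; 0 0 0 0; 0 0 0 0; 0 0 0 0'
python3 - <<'E'
from h import *
import pickle
o=ctrl.get_obs();c=ctrl.get_calibration("wrist");im,d=ctrl.get_image("wrist");pickle.dump((o,c,im,d),open("pics/w4.pkl","wb"))
cv2.imwrite("pics/w4.png",im[:,:,::-1]);print(o["tool_pos"],proj(c,[.5575,-.0183,.0474]))
E
```

```text
t: 7.33
tool_pos: [0.4821, 0.1157, 0.1184]
tool_rot: [-3.131, 0.262, -0.001]
contact_force: [0.0, 1.1, -0.3]
opening: 0.0587
grip_force: 21.7
t: 7.75
tool_pos: [0.4701, -0.0039, 0.1903]
tool_rot: [3.131, -0.262, 0.002]
contact_force: [-0.2, 0.2, -0.7]
opening: 0.0586
grip_force: 21.7
t: 8.17
tool_pos: [0.4698, -0.0019, 0.1879]
tool_rot: [-3.13, 0.26, 0.003]
contact_force: [-0.5, 0.4, -0.1]
opening: 0.0583
grip_force: 21.7
[ 0.46976651 -0.00187771  0.18794127] [258.46852254  91.39910051]
```

View pics/w4.png

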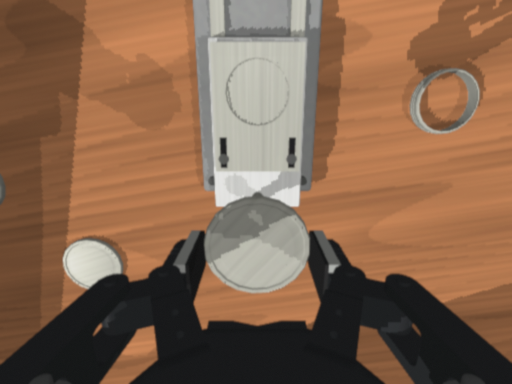

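The recess shows at (258,91), as predicted, and the held lid at (257,243). Next I'll get the offsets in tool axes.

```bash
python3 - <<'E'
from h import *
import pickle
o,c,im,d=pickle.load(open("pics/w4.pkl","rb"))
hp=.0474;T=o["tool_pos"]
from scipy.spatial.transform import Rotation as Ro
M=Ro.from_rotvec(o["tool_rot"]).as_matrix();print("yaw x",np.degrees(np.arctan2(M[1,0],M[0,0])),"tilt",M[:,2])
g=im.mean(2)
L=[];Rr=[]
for v in range(60,165,4):
    r=np.diff(cv2.GaussianBlur(g,(3,3),0)[v]);L.append((200+np.argmax(r[200:222]),v));Rr.append((285+np.argmin(r[285:320]),v))
for S in(L,Rr):
    P=np.array([ray(c,u+.5,v,hp)[:2] for u,v in S]);f=np.polyfit(P[:,0],P[:,1],1)
    for _ in range(3):
        e=abs(P[:,1]-np.polyval(f,P[:,0]));f=np.polyfit(P[e<.002,0],P[e<.002,1],1)
    print("edge",np.degrees(np.arctan(f[0])),"y at .5575:",np.polyval(f,.5575))
# recess: dark ring samples along radial lines
b=cv2.GaussianBlur(g,(3,3),0);pts=[]
for a in np.arange(0,360,6):
    rr=np.arange(26,38,.5);us=258+rr*np.cos(np.radians(a));vs=91+rr*np.sin(np.radians(a))
    s=cv2.remap(b.astype(np.float32),us.astype(np.float32)[None],vs.astype(np.float32)[None],1)[0];i=s.argmin()
    if s[i]<np.median(s)-8: pts.append((us[i],vs[i]))
P=np.array([ray(c,u,v,hp)[:2] for u,v in pts])
A=np.c_[2*P,np.ones(len(P))];w=np.ones(len(P),bool)
for _ in range(4):
    x=np.linalg.lstsq(A[w],(P[w]**2).sum(1),rcond=None)[0];R=np.sqrt(x[2]+x[0]**2+x[1]**2);w=abs(np.hypot(*(P-x[:2]).T)-R)<.002
print("recess",x[:2],R,w.sum(),len(P))
h=cv2.cvtColor(im,cv2.COLOR_RGB2HSV);m=(h[...,1]<60).astype(np.uint8);m[:200]=0;m[294:]=0;m[:,:207]=0;m[:,308:]=0
zl=T[2]+.0044+.005
e=cv2.fitEllipse(max(cv2.findContours(m,0,1)[0],key=cv2.contourArea));print("lid",e,ray(c,*e[0],zl),ray(c,257,243.5,zl),T)
E
```

```text
yaw x -9.494008800458623 tilt [-1.88080662e-03  5.36425421e-04 -9.99998087e-01]
edge -9.619997825650916 y at .5575: 0.030568104965871243
edge -9.314211355172406 y at .5575: -0.06428088375301863
recess [ 0.55710353 -0.0172038 ] 0.030666272184505423 52 52
lid ((256.8045349121094, 242.9559783935547), (98.38249969482422, 105.30398559570312), 88.96884155273438) [ 0.47297566 -0.00215974  0.19734127] [ 0.47262675 -0.00221108  0.19734127] [ 0.46976651 -0.00187771  0.18794127]
```

```bash

python3 -m crank '.0286 -.0047 0 0; .0286 -.0047 0 0; .0286 -.0047 0 0; .0286 -.0047 0 0; .0286 -.0047 0 0'
python3 -m crank '0 0 -.05 0; 0 0 -.05 0; 0 0 -.05 0; 0 0 -.05 0; 0 0 -.05 0'
python3 -m crank '0 0 0 0; 0 0 0 0; 0 0 0 0; 0 0 0 0; 0 0 0 0'
```

```text
t: 8.63
tool_pos: [0.5422, -0.0139, 0.1882]
tool_rot: [-3.131, 0.26, 0.002]
contact_force: [0.5, -0.1, -0.4]
opening: 0.0586
grip_force: 21.7
t: 9.05
tool_pos: [0.5415, -0.0138, 0.0623]
tool_rot: [-3.131, 0.26, 0.001]
contact_force: [0.3, -0.5, -0.2]
opening: 0.0585
grip_force: 21.7
t: 9.47
tool_pos: [0.5434, -0.0147, 0.0663]
tool_rot: [3.13, -0.262, 0.006]
contact_force: [-0.2, 0.1, -0.6]
opening: 0.0585
grip_force: 21.8
```

```bash

python3 -m crank '0 0 -.01 0; 0 0 -.01 0; 0 0 -.008 0; 0 0 0 0; 0 0 0 0'
python3 -m crank '0 0 -.006 0; 0 0 0 0; 0 0 0 0; 0 0 0 0; 0 0 0 0'
python3 -m crank '0 0 -.003 0; 0 0 0 0; 0 0 0 0; 0 0 0 0; 0 0 0 0'
python3 -m crank '0 0 -.002 0; 0 0 0 0; 0 0 0 0; 0 0 0 0; 0 0 0 0'
```

```text
t: 9.88
tool_pos: [0.5413, -0.0145, 0.0494]
tool_rot: [-3.131, 0.262, 0.002]
contact_force: [0.2, -0.4, -1.2]
opening: 0.0583
grip_force: 21.8
t: 10.3
tool_pos: [0.5419, -0.0146, 0.0472]
tool_rot: [3.131, -0.262, 0.0]
contact_force: [0.0, 0.3, -0.0]
opening: 0.0585
grip_force: 21.8
t: 10.72
tool_pos: [0.5418, -0.0146, 0.0455]
tool_rot: [-3.131, 0.262, -0.0]
contact_force: [0.8, 0.0, 1.1]
opening: 0.0586
grip_force: 21.8
t: 11.13
tool_pos: [0.5418, -0.0146, 0.0445]
tool_rot: [3.131, -0.262, -0.0]
contact_force: [-0.0, 0.3, -0.0]
opening: 0.0585
grip_force: 21.8
```

```bash

python3 -m crank '0 0 -.001 0; 0 0 0 0; 0 0 0 0; 0 0 0 0; 0 0 0 0'
python3 -m crank '0 0 -.001 0; 0 0 0 0; 0 0 0 0; 0 0 0 0; 0 0 0 0'
python3 -m crank '0 0 -.001 0; 0 0 0 0; 0 0 0 0; 0 0 0 0; 0 0 0 0'
```

```text
t: 11.55
tool_pos: [0.5418, -0.0146, 0.044]
tool_rot: [3.131, -0.262, -0.0]
contact_force: [-0.3, 0.1, -0.2]
opening: 0.0586
grip_force: 21.8
t: 11.97
tool_pos: [0.5418, -0.0146, 0.0436]
tool_rot: [-3.131, 0.262, -0.0]
contact_force: [-0.8, 0.6, -0.8]
opening: 0.0585
grip_force: 21.8
t: 12.38
tool_pos: [0.5419, -0.0146, 0.0431]
tool_rot: [3.131, -0.262, 0.0]
contact_force: [0.3, -0.2, 0.8]
opening: 0.0588
grip_force: 21.8
```

```bash

python3 -m crank '0 0 -.001 0; 0 0 0 0; 0 0 0 0; 0 0 0 0; 0 0 0 0'
python3 -m crank '0 0 -.001 0; 0 0 0 0; 0 0 0 0; 0 0 0 0; 0 0 0 0'
```

```text
t: 12.8
tool_pos: [0.5419, -0.0146, 0.043]
tool_rot: [3.131, -0.262, 0.0]
contact_force: [-1.9, 1.0, 4.6]
opening: 0.0586
grip_force: 22.2
t: 13.22
tool_pos: [0.5419, -0.0146, 0.0429]
tool_rot: [3.131, -0.262, -0.0]
contact_force: [-2.9, -0.0, 8.4]
opening: 0.0586
grip_force: 22.6
```

```bash

python3 -m crank '0 0 .002 0; 0 0 0 0; 0 0 0 0; 0 0 0 0; 0 0 0 0' 80 20
python3 -m crank '0 0 .004 0; 0 0 .016 0; 0 0 .03 0; 0 0 .03 0; 0 0 .02 0'
python3 -m crank '-.0144 .0024 .02 0; -.0144 .0024 .02 0; -.0144 .0024 .02 0; -.0144 .0024 .02 0; -.0144 .0024 .02 0' 47
python3 -m crank '0 0 0 0; 0 0 0 0; 0 0 0 0; 0 0 0 0; 0 0 0 0'
python3 - <<'E'
from h import *
import pickle
o=ctrl.get_obs();c=ctrl.get_calibration("wrist");im,d=ctrl.get_image("wrist");pickle.dump((o,c,im,d),open("pics/w5.pkl","wb"))
cv2.imwrite("pics/w5.png",im[:,:,::-1]);print(o["tool_pos"],proj(c,[.5571,-.0172,.0474]))
E
```

```text
t: 13.63
tool_pos: [0.5415, -0.0145, 0.0426]
tool_rot: [-3.131, 0.262, 0.001]
contact_force: [-0.1, 0.2, 0.2]
opening: 0.0687
grip_force: 0.0
t: 14.05
tool_pos: [0.5427, -0.0147, 0.0952]
tool_rot: [3.13, -0.262, 0.004]
contact_force: [-0.2, 0.2, 0.7]
opening: 0.0681
grip_force: 0.0
t: 14.47
tool_pos: [0.5055, -0.0085, 0.1441]
tool_rot: [3.131, -0.262, 0.001]
contact_force: [-0.1, -0.0, -0.4]
opening: 0.0396
grip_force: 0.0
t: 14.88
tool_pos: [0.5056, -0.0086, 0.1422]
tool_rot: [-3.13, 0.262, 0.002]
contact_force: [1.0, -0.0, 0.2]
opening: 0.0402
grip_force: 0.0
[ 0.50560153 -0.00858008  0.14223364] [256.69702902 134.07698111]
```

View pics/w5.png

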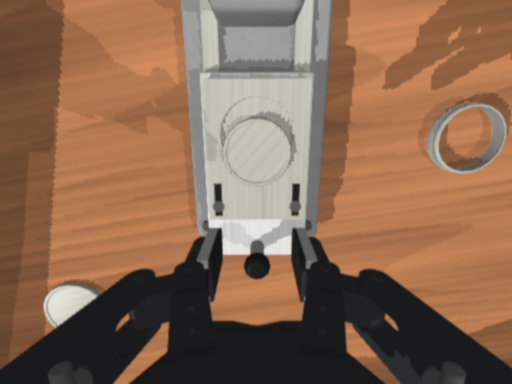

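The lid lies at (257.5,150), on the recess's centreline and behind it, with the far recess rim visible at (257,97). I'll measure the offset.

```bash
python3 - <<'E'
from h import *
import pickle
o,c,im,d=pickle.load(open("pics/w5.pkl","rb"))
g=cv2.GaussianBlur(im.mean(2).astype(np.float32),(3,3),0)
def circ(u0,v0,r0,r1,a0,a1,z,Rk):
    pts=[]
    for a in np.arange(a0,a1,5):
        rr=np.arange(r0,r1,.5);us=(u0+rr*np.cos(np.radians(a))).astype(np.float32);vs=(v0+rr*np.sin(np.radians(a))).astype(np.float32)
        s=cv2.remap(g,us[None],vs[None],1)[0];i=s.argmin()
        if s[i]<np.median(s)-6: pts.append((us[i],vs[i]))
    P=np.array([ray(c,u,v,z)[:2] for u,v in pts])
    from scipy.optimize import least_squares
    r=least_squares(lambda x:np.hypot(*(P-x).T)-Rk,P.mean(0),loss="soft_l1",f_scale=.001)
    return r.x,len(P),np.abs(r.fun).mean()
T=o["tool_pos"];ex=np.array([.986,-.165]);ey=np.array([.165,.986])
for n,a in(("lid",(257.5,150.5,28,40,0,180,.0500,.030)),("rec",(257,134,31,42,200,340,.0474,.031))):
    x,k,e=circ(*a);print(n,x,k,e,"rel tcp along/lat",(x-T[:2])@ex,(x-T[:2])@ey)
E
```

```text
lid [ 0.54438406 -0.01650284] 35 0.0005354506488814218 rel tcp along/lat 0.03954682308285455 -0.0014127217235564502
rec [ 0.55658059 -0.01541101] 23 0.001230349905273717 rel tcp along/lat 0.0513924548784046 0.0016762527512091858
```

```bash

python3 -m crank '0 0 -.04 0; 0 0 -.04 0; 0 0 -.04 0; 0 0 -.04 0; 0 0 -.02 0'
python3 -m crank '0 0 -.006 0; 0 0 -.005 0; 0 0 0 0; 0 0 0 0; 0 0 0 0'
python3 -m crank '0 0 -.002 0; 0 0 0 0; 0 0 0 0; 0 0 0 0; 0 0 0 0'
python3 -m crank '0 0 -.002 0; 0 0 0 0; 0 0 0 0; 0 0 0 0; 0 0 0 0'
```

```text
t: 15.35
tool_pos: [0.504, -0.0083, 0.05]
tool_rot: [-3.13, 0.262, 0.007]
contact_force: [0.1, 0.3, -0.9]
opening: 0.0399
grip_force: 0.0
t: 15.77
tool_pos: [0.5068, -0.0088, 0.0489]
tool_rot: [3.13, -0.262, 0.004]
contact_force: [0.6, -0.2, 0.1]
opening: 0.0404
grip_force: 0.0
t: 16.18
tool_pos: [0.5058, -0.0086, 0.0466]
tool_rot: [3.131, -0.262, 0.0]
contact_force: [0.2, -0.5, 0.2]
opening: 0.0404
grip_force: 0.0
t: 16.6
tool_pos: [0.5061, -0.0086, 0.046]
tool_rot: [3.131, -0.262, 0.001]
contact_force: [-1.9, 0.6, 5.6]
opening: 0.0403
grip_force: 2.7
```

```bash

python3 -m crank '0 0 .0074 0; 0 0 0 0; 0 0 0 0; 0 0 0 0; 0 0 0 0'
python3 -m crank '.003 -.0005 0 0; .003 -.0005 0 0; .003 -.0005 0 0; .003 -.0005 0 0; 0 0 0 0'
python3 -m crank '.003 -.0005 0 0; .003 -.0005 0 0; .003 -.0005 0 0; .003 -.0005 0 0; 0 0 0 0'
python3 -m crank '.003 -.0005 0 0; .003 -.0005 0 0; .003 -.0005 0 0; 0 0 0 0; 0 0 0 0'
python3 - <<'E'
from h import *
im,d=ctrl.get_image("wrist");cv2.imwrite("pics/w6.png",im[:,:,::-1]);print(ctrl.get_obs()["tool_pos"])
E
```

```text
t: 17.02
tool_pos: [0.5055, -0.0085, 0.0489]
tool_rot: [-3.131, 0.262, 0.001]
contact_force: [-0.8, 0.6, 0.3]
opening: 0.0402
grip_force: 0.0
t: 17.43
tool_pos: [0.5122, -0.0097, 0.0493]
tool_rot: [3.131, -0.262, 0.0]
contact_force: [-0.0, 0.2, -0.4]
opening: 0.0405
grip_force: 0.0
t: 17.85
tool_pos: [0.5181, -0.0107, 0.0494]
tool_rot: [3.131, -0.262, 0.0]
contact_force: [-0.8, -0.5, 0.7]
opening: 0.0401
grip_force: 0.1
t: 18.27
tool_pos: [0.5224, -0.0114, 0.0493]
tool_rot: [-3.131, 0.262, -0.0]
contact_force: [-0.7, -0.1, -0.3]
opening: 0.0402
grip_force: 0.1
[ 0.52238425 -0.01136382  0.04929477]
```

View pics/w6.png

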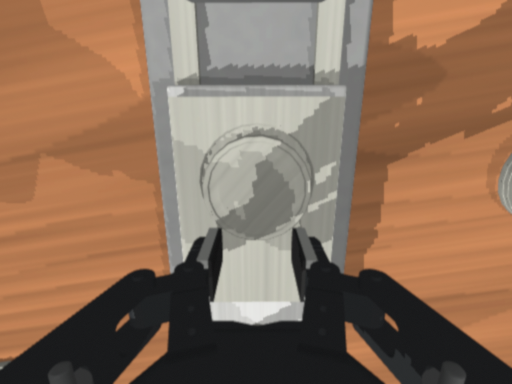

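The picture shows the lid, at about (259,188), sitting 3–6 mm short of the recess, with its far rim at (257,125). All pictures are used up now, so I'll continue with numeric depth checks.

```bash
cat > chk.py <<'E'
from h import *
def chk(rec=(.5571,-.0172)):
    o=ctrl.get_obs();c=ctrl.get_calibration("wrist");im,d=ctrl.get_image("wrist");E=c["extrinsics"];R=E[:3,:3]
    ex=np.array([.986,-.165]);ey=np.array([.165,.986]);rec=np.array(rec)
    v,u=np.mgrid[0:384,0:512];q=np.stack([(u-c["cx"])/c["fx"]*d,(v-c["cy"])/c["fy"]*d,d],-1)-E[:3,3]
    W=q@R;a=(W[...,:2]-rec)@ex;l=(W[...,:2]-rec)@ey;z=W[...,2]
    ok=d>0
    def h(a0,l0,r=.004):
        m=ok&(np.hypot(a-a0,l-l0)<r);return round(1000*float(np.median(z[m])),2) if m.sum()>5 else None
    print("plate",h(.036,.03),h(.036,-.03),h(0,.038),h(0,-.038),"lid c/f/b/l/r",h(0,0),h(.02,0),h(-.018,0),h(0,.02),h(0,-.02))
    # height profile along axis and across
    print("along",[h(x/1000,0,.0025) for x in range(-38,40,3)]);print("across",[h(.0,x/1000,.0025) for x in range(-36,37,3)])
    print(o["tool_pos"].round(4),o["contact_force"].round(1));return o,c,im,d
if __name__=="__main__":chk()
E
python3 chk.py
python3 -m crank '.0015 -.00025 0 0; .0015 -.00025 0 0; 0 0 0 0; 0 0 0 0; 0 0 0 0'
python3 -m crank '.0015 -.00025 0 0; 0 0 0 0; 0 0 0 0; 0 0 0 0; 0 0 0 0'
python3 chk.py
```

```text
plate 47.45 47.56 47.51 47.64 lid c/f/b/l/r 51.76 50.36 52.44 51.32 51.41
along [47.48, 47.69, 52.84, 52.63, 134.3, 135.67, 52.54, 52.43, 52.23, 51.95, 51.76, 51.92, 51.78, 51.77, 51.43, 51.37, 51.29, 51.19, 51.06, 50.33, 50.36, 50.57, 45.11, 46.17, 47.39, 47.5]
across [47.68, 47.5, 47.56, 51.72, 51.15, 51.3, 51.63, 51.75, 51.81, 51.73, 51.83, 51.77, 51.82, 51.82, 51.77, 51.55, 51.7, 51.8, 51.6, 51.24, 51.06, 51.57, 50.75, 47.3, 47.52]
[ 0.5224 -0.0114  0.0493] [ 1.  -0.1  0.4]
t: 18.78
tool_pos: [0.5238, -0.0116, 0.0492]
tool_rot: [-3.131, 0.262, -0.0]
contact_force: [-0.2, 0.2, -0.1]
opening: 0.0398
grip_force: 0.1
t: 19.2
tool_pos: [0.5245, -0.0117, 0.0493]
tool_rot: [-3.131, 0.262, 0.0]
contact_force: [-0.6, -0.6, 0.0]
opening: 0.04
grip_force: 0.0
plate 47.44 47.53 47.43 47.48 lid c/f/b/l/r 51.05 49.72 132.83 50.94 50.77
along [47.53, 47.69, 51.82, 52.24, 51.87, 135.1, 135.65, 51.77, 51.72, 51.59, 51.24, 51.24, 51.08, 51.01, 51.09, 50.7, 50.47, 50.36, 50.31, 50.01, 49.46, 49.91, 48.52, 45.77, 47.41, 47.43]
across [47.41, 47.43, 47.95, 51.02, 50.63, 50.68, 51.03, 51.19, 50.96, 51.15, 51.19, 51.15, 50.91, 50.96, 50.95, 50.94, 51.08, 51.08, 51.08, 50.86, 50.49, 50.9, 50.56, 47.24, 47.42]
[ 0.5245 -0.0117  0.0493] [-0.6 -0.6  0. ]
```

```bash

python3 -m crank '.0015 -.00025 0 0; 0 0 0 0; 0 0 0 0; 0 0 0 0; 0 0 0 0'
python3 -m crank '.0015 -.00025 0 0; 0 0 0 0; 0 0 0 0; 0 0 0 0; 0 0 0 0'
python3 chk.py
```

```text
t: 19.67
tool_pos: [0.5253, -0.0118, 0.0493]
tool_rot: [3.131, -0.262, 0.0]
contact_force: [-0.2, 0.5, 0.3]
opening: 0.04
grip_force: 0.0
t: 20.08
tool_pos: [0.526, -0.012, 0.0492]
tool_rot: [3.131, -0.262, -0.0]
contact_force: [-0.2, 0.7, 0.3]
opening: 0.0401
grip_force: 0.0
plate 47.31 47.5 47.47 47.59 lid c/f/b/l/r 49.77 49.34 134.99 49.48 49.48
along [47.65, 47.59, 47.72, 49.69, 49.46, 133.66, 135.29, 49.87, 49.75, 49.88, 49.82, 49.73, 49.77, 49.69, 49.89, 49.86, 49.88, 49.87, 49.8, 49.56, 49.2, 49.44, 49.46, 46.41, 47.5, 47.51]
across [47.49, 47.52, 47.58, 49.91, 49.17, 49.3, 49.82, 49.8, 49.65, 49.77, 49.57, 49.78, 49.72, 49.69, 49.78, 49.78, 49.93, 49.76, 49.66, 49.33, 49.08, 49.57, 49.3, 47.34, 47.4]
[ 0.526  -0.012   0.0492] [-0.2  0.7  0.3]
```

The lid is seated: its top is flat and 2.4 mm proud of the plate. Now I'll lift, shut the fingers and move behind the push knob.

```bash

python3 -m crank '0 0 .03 0; 0 0 .04 0; 0 0 .05 0; 0 0 .05 0; 0 0 .05 0'
python3 -m crank '-.0444 .0073 0 0; -.0444 .0073 0 0; -.0444 .0073 0 0; -.0444 .0073 0 0; -.0444 .0073 0 0' 0 30
python3 -m crank '0 0 0 0; 0 0 0 0; 0 0 0 0; 0 0 0 0; 0 0 0 0'
python3 - <<'E'
from chk import *
o,c,im,d=chk()
E=c["extrinsics"];R=E[:3,:3]
k=(im.max(2)<45).astype(np.uint8);u0,v0=proj(c,[.4455,.0012,.082]);print(u0,v0)
v,u=np.mgrid[0:384,0:512];W=(np.stack([(u-c["cx"])/c["fx"]*d,(v-c["cy"])/c["fy"]*d,d],-1)-E[:3,3])@R
m=(abs(W[...,2]-.082)<.003)&(np.hypot(W[...,0]-.4455,W[...,1]-.0012)<.025)
P=W[m];print("knob top",m.sum(),P.min(0),P.max(0),P.mean(0))
E
```

```text
t: 20.55
tool_pos: [0.5257, -0.0119, 0.1602]
tool_rot: [-3.131, 0.262, 0.001]
contact_force: [0.5, -0.5, 0.7]
opening: 0.0398
grip_force: 0.0
t: 20.97
tool_pos: [0.414, 0.0064, 0.1591]
tool_rot: [-3.131, 0.262, 0.0]
contact_force: [0.7, -0.1, -0.2]
opening: 0.0002
grip_force: 0.0
t: 21.38
tool_pos: [0.4157, 0.0061, 0.1594]
tool_rot: [-3.131, 0.262, 0.0]
contact_force: [0.1, -0.1, 0.2]
opening: 0.0002
grip_force: 0.0
plate None None 47.2 47.48 lid c/f/b/l/r 49.57 None 49.61 49.57 49.57
along [47.29, 47.35, 47.29, 49.61, 49.21, 48.99, 49.49, 49.61, 49.46, 49.36, 49.51, 49.4, 49.53, 49.69, 49.61, 49.48, 49.12, 49.29, None, None, None, None, None, None, None, None]
across [47.49, 47.13, 46.75, 49.59, 49.34, 49.39, 49.7, 49.65, 49.9, 50.05, 49.78, 49.45, 49.59, 49.6, 49.42, 49.68, 49.74, 49.59, 49.65, 49.49, 48.83, 49.7, 49.09, 46.96, 46.91]
[0.4157 0.0061 0.1594] [ 0.1 -0.1  0.2]
256.70101212551884 163.25862414737185
knob top 476 [ 0.43522011 -0.00851668  0.07900666] [0.45616125 0.01239445 0.08440496] [0.44602804 0.00169131 0.08165072]
```

```bash

python3 -m crank '0 0 -.045 0; 0 0 -.045 0; 0 0 -.045 0; 0 0 -.04 0; 0 0 -.02 0'
python3 -m crank '0 0 0 0; .003 -.0005 0 0; .003 -.0005 0 0; .003 -.0005 0 0; .003 -.0005 0 0'
python3 -m crank '.003 -.0005 0 0; .003 -.0005 0 0; .003 -.0005 0 0; .003 -.0005 0 0; .003 -.0005 0 0'
python3 -m crank '.006 -.001 0 0; .006 -.001 0 0; .006 -.001 0 0; .006 -.001 0 0; .006 -.001 0 0'
```

```text
t: 21.85
tool_pos: [0.4136, 0.0065, 0.059]
tool_rot: [-3.13, 0.262, 0.007]
contact_force: [-0.1, -0.5, -0.5]
opening: 0.0004
grip_force: 0.0
t: 22.27
tool_pos: [0.4224, 0.0051, 0.0632]
tool_rot: [3.13, -0.262, 0.004]
contact_force: [-0.2, 0.3, 0.5]
opening: -0.0
grip_force: 0.0
t: 22.68
tool_pos: [0.426, 0.0044, 0.0617]
tool_rot: [-3.13, 0.262, 0.013]
contact_force: [-13.0, 1.5, 8.9]
opening: 0.0002
grip_force: 6.3
t: 23.1
tool_pos: [0.4409, 0.002, 0.0616]
tool_rot: [-3.13, 0.262, 0.013]
contact_force: [-13.4, 1.4, 9.4]
opening: -0.0
grip_force: 6.4
```

```bash

python3 -m crank '.0078 -.0013 0 0; .0078 -.0013 0 0; .0078 -.0013 0 0; .0078 -.0013 0 0; .0078 -.0013 0 0'
python3 -m crank '.0078 -.0013 0 0; .0078 -.0013 0 0; .0078 -.0013 0 0; .0078 -.0013 0 0; .0078 -.0013 0 0'
python3 -m crank '.0078 -.0013 0 0; .0078 -.0013 0 0; .0078 -.0013 0 0; .0078 -.0013 0 0; .0078 -.0013 0 0'
python3 -m crank '.006 -.001 0 0; .006 -.001 0 0; .006 -.001 0 0; .006 -.001 0 0; .006 -.001 0 0'
python3 -m crank '.003 -.0005 0 0; .003 -.0005 0 0; .003 -.0005 0 0; .003 -.0005 0 0; 0 0 0 0'
```

```text
t: 23.52
tool_pos: [0.4603, -0.0012, 0.0616]
tool_rot: [-3.13, 0.261, 0.014]
contact_force: [-12.7, 1.1, 9.6]
opening: 0.0002
grip_force: 6.5
t: 23.93
tool_pos: [0.4798, -0.0045, 0.0616]
tool_rot: [-3.13, 0.262, 0.014]
contact_force: [-13.2, 1.2, 9.0]
opening: 0.0001
grip_force: 6.5
t: 24.35
tool_pos: [0.4993, -0.0078, 0.0616]
tool_rot: [-3.13, 0.262, 0.014]
contact_force: [-12.4, 0.8, 9.4]
opening: 0.0004
grip_force: 6.5
t: 24.77
tool_pos: [0.5142, -0.0103, 0.0616]
tool_rot: [-3.13, 0.262, 0.014]
contact_force: [-12.6, 1.2, 9.6]
opening: 0.0001
grip_force: 6.4
t: 25.18
tool_pos: [0.5205, -0.0113, 0.0616]
tool_rot: [-3.13, 0.262, 0.012]
contact_force: [-10.8, 1.5, 8.2]
opening: 0.0001
grip_force: 5.6
```

Around 9 mm remain, so I'll use small steps and watch for the stop.

```bash

python3 -m crank '.003 -.0005 0 0; .003 -.0005 0 0; .003 -.0005 0 0; 0 0 0 0; 0 0 0 0'
python3 -m crank '.003 -.0005 0 0; .003 -.0005 0 0; 0 0 0 0; 0 0 0 0; 0 0 0 0'
python3 -m crank '.002 -.0003 0 0; 0 0 0 0; 0 0 0 0; 0 0 0 0; 0 0 0 0'
python3 -m crank '.002 -.0003 0 0; 0 0 0 0; 0 0 0 0; 0 0 0 0; 0 0 0 0'
```

```text
t: 25.6
tool_pos: [0.525, -0.0121, 0.0616]
tool_rot: [-3.13, 0.262, 0.012]
contact_force: [-12.2, 1.3, 8.2]
opening: 0.0002
grip_force: 5.6
t: 26.02
tool_pos: [0.5279, -0.0125, 0.0615]
tool_rot: [-3.13, 0.262, 0.012]
contact_force: [-11.1, 1.3, 6.8]
opening: 0.0004
grip_force: 5.6
t: 26.43
tool_pos: [0.5288, -0.0127, 0.0615]
tool_rot: [-3.13, 0.262, 0.012]
contact_force: [-10.6, 1.3, 7.9]
opening: -0.0001
grip_force: 5.8
t: 26.85
tool_pos: [0.5298, -0.0128, 0.0616]
tool_rot: [-3.13, 0.262, 0.012]
contact_force: [-11.6, 1.3, 8.0]
opening: -0.0
grip_force: 5.8
```

```bash

python3 -m crank '.0015 -.0003 0 0; 0 0 0 0; 0 0 0 0; 0 0 0 0; 0 0 0 0'
python3 -m crank '.0015 -.0003 0 0; 0 0 0 0; 0 0 0 0; 0 0 0 0; 0 0 0 0'
python3 -m crank '.0015 -.0003 0 0; 0 0 0 0; 0 0 0 0; 0 0 0 0; 0 0 0 0'
```

```text
t: 27.27
tool_pos: [0.5305, -0.013, 0.0615]
tool_rot: [-3.13, 0.262, 0.013]
contact_force: [-11.2, 0.5, 8.3]
opening: -0.0001
grip_force: 5.9
t: 27.68
tool_pos: [0.5312, -0.0131, 0.0615]
tool_rot: [-3.13, 0.262, 0.013]
contact_force: [-10.7, 0.9, 7.7]
opening: 0.0002
grip_force: 5.9
t: 28.1
tool_pos: [0.5317, -0.0132, 0.0615]
tool_rot: [-3.13, 0.262, 0.014]
contact_force: [-11.8, 1.9, 9.4]
opening: -0.0002
grip_force: 6.4
```

```bash

python3 -m crank '.0015 -.0003 0 0; 0 0 0 0; 0 0 0 0; 0 0 0 0; 0 0 0 0'
python3 -m crank '.0015 -.0003 0 0; 0 0 0 0; 0 0 0 0; 0 0 0 0; 0 0 0 0'
```

```text
t: 28.52
tool_pos: [0.5318, -0.0132, 0.0615]
tool_rot: [-3.13, 0.261, 0.017]
contact_force: [-15.5, 2.5, 12.2]
opening: -0.0001
grip_force: 7.9
t: 28.93
tool_pos: [0.5318, -0.0132, 0.0615]
tool_rot: [-3.13, 0.261, 0.02]
contact_force: [-17.7, 2.9, 13.7]
opening: 0.0001
grip_force: 9.3
```

The shuttle is at its stop. Next I'll retreat, rise and locate the palm knob by depth.

```bash

python3 -m crank '-.006 .001 0 0; -.012 .002 0 0; -.012 .002 0 0; 0 0 .04 0; 0 0 .06 0'
python3 -m crank '0 0 .08 0; 0 0 .08 0; 0 0 .08 0; 0 0 .08 0; 0 0 .04 0'
python3 -m crank '.04 -.0066 0 0; .04 -.0066 0 0; 0 0 0 0; 0 0 0 0; 0 0 0 0'
python3 - <<'E'
from h import *
o=ctrl.get_obs();c=ctrl.get_calibration("wrist");im,d=ctrl.get_image("wrist");cv2.imwrite("pics/w7.png",im[:,:,::-1])
E=c["extrinsics"];R=E[:3,:3];v,u=np.mgrid[0:384,0:512]
W=(np.stack([(u-c["cx"])/c["fx"]*d,(v-c["cy"])/c["fy"]*d,d],-1)-E[:3,3])@R
print(o["tool_pos"])
for n,z,p,t in(("palm",.1794,(.659,-.0345),.004),("push",.082,(.555,-.017),.004)):
    m=(abs(W[...,2]-z)<t)&(np.hypot(W[...,0]-p[0],W[...,1]-p[1])<.03);P=W[m]
    if len(P)>9:
        (q,r)=cv2.minEnclosingCircle(P[:,:2].astype(np.float32)*1000);print(n,len(P),q,r,np.median(P,0),P.max(0))
E
```

```text
t: 29.35
tool_pos: [0.518, -0.011, 0.1085]
tool_rot: [-3.13, 0.262, 0.012]
contact_force: [0.3, -0.5, -0.2]
opening: -0.0
grip_force: 0.0
t: 29.77
tool_pos: [0.5229, -0.0118, 0.2984]
tool_rot: [3.13, -0.262, 0.015]
contact_force: [1.1, 0.4, 0.8]
opening: -0.0
grip_force: 0.0
t: 30.18
tool_pos: [0.5607, -0.018, 0.2912]
tool_rot: [-3.13, 0.262, 0.002]
contact_force: [0.0, -0.2, 0.3]
opening: -0.0002
grip_force: 0.0
[ 0.5607471  -0.01801407  0.29119131]
palm 1452 (659.2041015625, -34.086509704589844) 19.004575729370117 [ 0.65946757 -0.03395042  0.17788131] [ 0.67744309 -0.01511428  0.18119966]
push 204 (553.9424438476562, -16.570356369018555) 11.32302188873291 [ 0.55473228 -0.01669345  0.08148337] [ 0.56519306 -0.00542071  0.08393   ]
```

The push knob is 106.7 mm before the palm knob, so the shuttle is fully in. Now I'll press the palm knob.

```bash

python3 -m crank '.0395 -.0064 0 0; .0395 -.0064 0 0; .0395 -.0064 0 0; .0395 -.0064 0 0; .0395 -.0064 0 0'
python3 -m crank '0 0 -.05 0; 0 0 -.05 0; 0 0 -.05 0; 0 0 -.03 0; 0 0 -.013 0'
python3 -m crank '0 0 0 0; 0 0 -.006 0; 0 0 -.006 0; 0 0 -.006 0; 0 0 -.006 0'
python3 -m crank '0 0 -.004 0; 0 0 -.004 0; 0 0 -.004 0; 0 0 -.004 0; 0 0 -.004 0'
```

```text
t: 30.65
tool_pos: [0.6602, -0.0341, 0.2917]
tool_rot: [-3.131, 0.262, 0.0]
contact_force: [-0.7, 0.4, 0.2]
opening: 0.0003
grip_force: 0.0
t: 31.07
tool_pos: [0.6579, -0.0337, 0.1915]
tool_rot: [-3.13, 0.262, 0.009]
contact_force: [-0.3, -0.3, 0.0]
opening: 0.0001
grip_force: 0.0
t: 31.48
tool_pos: [0.6607, -0.0342, 0.1845]
tool_rot: [3.13, -0.262, 0.004]
contact_force: [-0.3, 0.5, -0.5]
opening: -0.0
grip_force: 0.0
t: 31.9
tool_pos: [0.6602, -0.0342, 0.174]
tool_rot: [3.131, -0.262, 0.001]
contact_force: [-2.1, 0.3, 5.5]
opening: 0.0002
grip_force: 2.3
```

```bash

python3 -m crank '0 0 -.004 0; 0 0 -.004 0; 0 0 -.004 0; 0 0 -.004 0; 0 0 -.004 0'
python3 -m crank '0 0 -.004 0; 0 0 -.004 0; 0 0 -.002 0; 0 0 -.002 0; 0 0 0 0'
python3 -m crank '0 0 -.002 0; 0 0 -.002 0; 0 0 -.002 0; 0 0 0 0; 0 0 0 0'
```

```text
t: 32.32
tool_pos: [0.6602, -0.0342, 0.1636]
tool_rot: [3.131, -0.262, 0.001]
contact_force: [-2.2, 1.1, 6.7]
opening: 0.0002
grip_force: 2.9
t: 32.73
tool_pos: [0.6602, -0.0341, 0.1579]
tool_rot: [3.131, -0.262, 0.001]
contact_force: [-2.9, 0.2, 6.9]
opening: -0.0002
grip_force: 3.8
t: 33.15
tool_pos: [0.6602, -0.0341, 0.1559]
tool_rot: [3.13, -0.262, 0.001]
contact_force: [-5.2, 1.1, 9.8]
opening: 0.0001
grip_force: 5.0
```

```bash

python3 -m crank '0 0 -.002 0; 0 0 -.002 0; 0 0 -.002 0; 0 0 0 0; 0 0 0 0'
python3 -m crank '0 0 -.002 0; 0 0 -.001 0; 0 0 0 0; 0 0 0 0; 0 0 0 0'
python3 -m crank '0 0 -.002 0; 0 0 0 0; 0 0 0 0; 0 0 0 0; 0 0 0 0'
```

```text
t: 33.57
tool_pos: [0.6603, -0.0341, 0.1536]
tool_rot: [3.131, -0.262, 0.001]
contact_force: [-6.4, 0.3, 12.2]
opening: -0.0001
grip_force: 6.2
t: 33.98
tool_pos: [0.6603, -0.0342, 0.1526]
tool_rot: [3.13, -0.262, 0.001]
contact_force: [-7.5, 1.2, 14.8]
opening: -0.0
grip_force: 7.0
t: 34.4
tool_pos: [0.6603, -0.0342, 0.1525]
tool_rot: [3.13, -0.262, 0.001]
contact_force: [-9.4, 0.2, 17.6]
opening: 0.0002
grip_force: 8.6
```

The plunger is at its bottom stop, so the pad has printed with about 5 N. I'll let it up, back away and verify.

```bash

python3 -m crank '0 0 .008 0; 0 0 .012 0; 0 0 .016 0; 0 0 .02 0; 0 0 .03 0'
python3 -m crank '0 0 .04 0; 0 0 .05 0; 0 0 .06 0; 0 0 .06 0; 0 0 .02 0'
python3 -m crank '-.04 .0066 0 0; -.05 .0083 0 0; -.05 .0083 0 0; -.04 .0066 0 0; -.03 .005 0 0'
python3 -m crank '0 0 0 0; 0 0 0 0; 0 0 0 0; 0 0 0 0; 0 0 0 0'
python3 - <<'E'
from h import *
o=ctrl.get_obs();c=ctrl.get_calibration("wrist");im,d=ctrl.get_image("wrist")
E=c["extrinsics"];R=E[:3,:3];v,u=np.mgrid[0:384,0:512]
W=(np.stack([(u-c["cx"])/c["fx"]*d,(v-c["cy"])/c["fy"]*d,d],-1)-E[:3,3])@R
print(o["tool_pos"],o["contact_force"])
for n,z,p,t in(("palm",.1794,(.659,-.0345),.004),("push",.082,(.555,-.017),.004)):
    m=(abs(W[...,2]-z)<t)&(np.hypot(W[...,0]-p[0],W[...,1]-p[1])<.03);P=W[m]
    if len(P)>9:
        (q,r)=cv2.minEnclosingCircle(P[:,:2].astype(np.float32)*1000);print(n,len(P),q,r,np.median(P,0))
ex=np.array([.986,-.165]);a=(W[...,:2]-[.659,-.0345])@ex;l=(W[...,:2]-[.659,-.0345])@[.165,.986]
for A in(-.035,-.03,-.026,-.022,-.018,-.014,-.01):
    m=(abs(a-A)<.002)&(abs(l)<.006)&(W[...,2]<.07);print(A,m.sum(),np.median(W[...,2][m]) if m.any() else None)
E
```

```text
t: 34.82
tool_pos: [0.6594, -0.034, 0.1907]
tool_rot: [-3.13, 0.262, 0.003]
contact_force: [0.9, 0.4, -0.6]
opening: 0.0001
grip_force: 0.0
t: 35.23
tool_pos: [0.6616, -0.0343, 0.3127]
tool_rot: [3.13, -0.262, 0.012]
contact_force: [1.4, -1.5, 2.0]
opening: -0.0001
grip_force: 0.0
t: 35.65
tool_pos: [0.5533, -0.0164, 0.3055]
tool_rot: [-3.131, 0.262, 0.003]
contact_force: [1.2, 0.1, 0.5]
opening: 0.0
grip_force: 0.0
t: 36.07
tool_pos: [0.5556, -0.0169, 0.3063]
tool_rot: [-3.131, 0.262, 0.001]
contact_force: [1.2, -0.2, -0.5]
opening: -0.0005
grip_force: 0.0
[ 0.55563346 -0.01689214  0.30629858] [ 1.21608832 -0.21346502 -0.45226523]
palm 1315 (659.1671752929688, -34.03275680541992) 19.21875762939453 [ 0.65936402 -0.03409299  0.17782817]
push 195 (553.9154663085938, -16.010700225830078) 11.471927642822266 [ 0.55465867 -0.01649894  0.08161473]
-0.035 8 0.046881347713401786
-0.03 0 None
-0.026 0 None
-0.022 0 None
-0.018 0 None
-0.014 0 None
-0.01 0 None
```

```bash
python3 -c "
from station import ctrl
print(ctrl.finish_job())"
```

```text
the job is handed in; nothing more can be done
None
```

I handed the job in at about 36 s: the lid dropped flat into the recess, the shuttle is at its inner stop, and the palm knob was pressed to its bottom stop and is back up; the arm hides the lid, so I didn't see the print itself.

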